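Take the reticle carrier out from the closed end of the optical rail

ROBOT

A 6-joint arm with a two-finger parallel gripper is mounted at the origin on a cart in front of the work surface, level with it; the furniture and walls round the work are solid. World frame = base frame: x ahead of the robot, y to its left, z up, the work surface at z = 0. Lengths are in m, angles in rad, forces in N, time in s.
With the tool pointing down it reaches from about 0.325 to 0.85 m from the base axis. Payload 15.5 kg.
Tool frame: the origin (TCP) lies on the centre line of the jaws, within the pads' length; the fingertips stand 14 mm ahead of it and the grasp point (between the pads) lies 5 mm behind it; z points along the fingers, y is the line along which they close (so a half turn about z gives the same grasp; the last joint's range is limited). The gripper opens to 91 mm and grips with 3 to 60 N. Pads are 32 mm wide; open, the fingers measure 118 mm over their backs; the gripper's body (76 mm by 178 mm) begins 60 mm behind the grasp point.
Start: joints at [1.216, 0.494, 1.345, -0, 1.302, -0.096], TCP at [0.16, 0.604, 0.193] pointing down, gripper open.
Joint ranges: [-2.91, 2.91], [-0.82, 2.16], [0.22, 2.67], [-1.22, 4.37], [0.12, 2.79], [-3.08, 3.08]. Speed limits (rad/s): [1.89, 1.89, 2.57, 3.01, 3.01, 3.01].

INTERFACE

Orientations are given as a rotation vector (axis times angle).
In Python, from station import * gives the robot as it stands.
- The arm moves only by the tool drive_tool, never from a script. Its argument "plan" is a list of rows, each a list of 7 numbers: the shift along the world's x, y, z in cm, then the turn, a rotation vector about the world's x, y, z in rad, then the closure, from -1 (fully open) to 1 (shut). In form: [[x, y, z, wx, wy, wz, hand], ...]. A call has 1 to 12 rows; each row shifts and turns the commanded pose from where the row before left it; what a row does not reach is not made up. A row lasts 1/10 s, in which the tool goes at most 50 mm and 8.59 degrees, less where a joint would pass 70% of its speed; a pose out of reach is approached as far as the arm can. A call with a gripper value outside its range is refused whole. The fingers move at their own pace and stop on an object; "grip_force" is the grip in N (left out, the last holds). Time passes only in rows, so rows that do not move let the fingers close. It gives the time, the measured TCP pose, the force, the opening and the grip force at its end, in the units of the state.
- get_obs(): the state, without advancing time (a new reading comes with each control period).
- read_camera(name): name is "side" or "top"; returns a dict with "color" (384x512x3 uint8, red, green, blue), "intrinsics" (3x3 intrinsics, pixels), "camera_from_world" (4x4, takes a point from world to camera coordinates). Camera axes: x right, y up, looking along -z (the intrinsics and any distortion apply to the point x, -y, -z); pixel columns grow to the right and rows downward; lengths in m; the calibration is good to about 2 mm. A picture is of the moment at which its call begins. There is no depth.
- hand_in(): hands the job in; it is judged then, once.
The state is a dict: "clock": time; "joint_positions": joint angles; "dq": joint speeds; "joint_efforts": joint torques, N m; "tool_pos": TCP position; "eef_rot": TCP orientation; "force": force on the tool from outside, world axes, zero at the start; "moment": the same for the moment, N m; "opening": finger opening in m; "grasp_force": force on a finger pad.
Only numpy, scipy, OpenCV 4.12 (cv2) and the standard library are available. Lean on these libraries where they do the work, as an engineer would, in place of code of your own. Each camera call takes 0.05 s, during which the arm holds its last target. There are 200 camera calls.

TASK

The brass-framed reticle carrier at the closed far end of the optical rail has to be inspected: slide the two carriers in front of it out of the rail's slot and stand them upright in the black tray, one in each compartment. Then slide the reticle carrier out and stand it upright near the middle of the dark granite plate. Finally put the black lens carrier and the red filter carrier back into the rail's slot, each where it stood at the start, leave all three released, and do not disturb the white can and the ring gauge.

Things in the scene. Friction and masses are not known exactly. Their poses are not given: they have to be found in the camera images.
- lens_center (a point): Lens carrier: black square frame with clear lens on a sliding foot; one of the two in front of the reticle carrier (their order varies). All three carriers are alike in shape, 66 mm high, about 0.16 kg. Frame 20 mm thick (own x, along the rail), 40 mm wide (own y), 24 to 66 mm above the foot's underside. Point: frame centre, 45 mm above the underside; grasp here from above, across the width.
- filter_center (a point): Filter carrier: red square frame with red glass, shaped as the lens carrier; point: frame centre, 45 mm above the foot's underside. Below the frame every carrier has a round foot, 30 mm in diameter and 6 mm thick, at the bottom, a neck 24 mm along x and 14 mm across up to 17 mm, and a black saddle 30 x 32 mm up to 24 mm. Own z is up; a half turn about z makes no difference.
- reticle_center (a point): Reticle carrier: brass frame, pale glass with a black cross, shaped as the lens carrier; point: frame centre, 45 mm above the foot's underside. It always stands deepest in the rail, next to the stop plate.
- rail: Aluminium optical rail, fixed, 240 mm long (own x), 60 mm wide, 25 mm high. Origin: centre of its underside, on the desk. Own +x points to the closed far end (dark stop plate at x = 114 mm, 40 mm high), -x to the open near end, roughly to the robot. At the start the carriers stand at about x = -28, 24 and 78 mm (each within 6 mm); those nearer the open end bar the way of those behind.
- rail_slot (a point): Mid-point of the rail's undercut slot, on its floor, 10 mm above the desk (axes as the rail's). The slot runs from rail x = -56 to 114 mm. The carriers' feet slide freely (low friction) on its floor, 35 mm wide between the walls, 10 mm high under two 5 mm thick lips that leave a 20 mm gap for the necks, so no carrier can be lifted out of it, only slid along x.
- rail_bay (a point): Drop-in bay at the rail's near end: point on its floor at rail x = -97 mm, 10 mm above the desk, level with the slot floor (axes as the rail's). Bay: rail x = -120 to -76 mm, no lips, 44 mm between walls 10 mm high, open to -x; from -76 to -56 mm walls and lips slant in to the slot's width. A carrier with its foot centred here can be lifted out or set in, then slid along x.
- tray: Black parts tray, fixed: parking place for the two front carriers. 142 mm along own x, 210 mm along own y, walls 2 mm thick, 28 mm high; floor 2 mm above the desk. A divider along x at y = 0, 14 mm high, makes two compartments with centres at y = 50 and -50 mm, each 126 x 97 mm. Origin: centre of its underside, on the desk. Left or right of the rail.
- granite: Small dark grey granite surface plate, fixed, on four rubber feet: 120 x 120 mm, flat top 30 mm above the desk. Origin: below its centre, at desk height. The place for the reticle carrier; on the other side of the rail from the tray.
- can_center (a point): Bystander: white round screw can, 47 mm in diameter, 52 mm high, loose on the desk; the point is its centre. Not to be disturbed.
- ring_center (a point): Bystander: steel ring gauge, a flat round ring with knurled rim, 46 mm in diameter, 16 mm high, loose on the desk near the granite plate; the point is its centre. Not to be disturbed.
There are look-alikes about, which are no part of the job. Of the things that look like the part that bears lens_center, the middle-sized one is meant.

How it is judged:
By the outcome, as a careful person would: the job done as asked, in the order asked, and still so for the second after the job is handed in, with the robot touching nothing.
It also fails if it takes over 131 s, if anything falls off the work surface, if the arm or the gripper's body presses on something with over 40 N, if the wrist force passes 120 N, or if a joint passes its speed limit or range.

## Working session

There is one attempt and no reset: what is moved stays moved. The work goes in short steps, Python scripts to look and compute and a tool call to move; the robot and the scene stay as the last step left them, time stands still between calls to the robot, and variables do not carry over. Pictures are saved under pics/ and viewed, at most 14 in all, crops included, and the job is handed in when it is done.

Besides the shell and the picture viewer there is one more tool, called after "Request:" in YAML: its name, and indented under it one key for each argument. drive_tool: Moves the arm, as the interface text tells. Its arguments: {"type":"object","properties":{"plan":{"type":"array","items":{"type":"array","items":{"type":"number"}}},"grip_force":{"type":"number"}},"required":["plan"]}

```bash
mkdir -p pics
cat > h.py <<'E'
from station import *
import numpy as np, cv2
def snap(n,f):
    r=read_camera(n); cv2.imwrite(f,r["color"][:,:,::-1]); np.savez(f[:-4]+'.npz',c=r["color"],K=r["intrinsics"],T=r["camera_from_world"]); return r
def ray(r,u,v,z):
    K=r["intrinsics"];T=r["camera_from_world"]
    d=np.linalg.inv(K)@[u,v,1]; d=T[:3,:3].T@(d*[1,-1,-1]); o=-T[:3,:3].T@T[:3,3]
    return o+d*(z-o[2])/d[2]
def proj(r,p):
    c=r["camera_from_world"]@np.r_[p,1]; q=r["intrinsics"]@(c[:3]*[1,-1,-1]); return q[:2]/q[2]
def load(f):
    z=np.load(f); return dict(color=z['c'],intrinsics=z['K'],camera_from_world=z['T'])
E
python3 - <<'E'
from h import *
for n in("top","side"):
    r=snap(n,f"pics/{n}0.png"); print(r["camera_from_world"].round(3).tolist(), r["intrinsics"].round(1).tolist(), r.keys())
o=get_obs(); print(o)
E
```

```text
[[-0.081, -0.997, -0.006, 0.089], [0.974, -0.08, 0.213, -0.584], [-0.213, 0.012, 0.977, -1.227], [0.0, 0.0, 0.0, 1.0]] [[385.6, 0.0, 251.6], [0.0, 385.6, 195.4], [0.0, 0.0, 1.0]] dict_keys(['color', 'intrinsics', 'camera_from_world'])
[[0.967, -0.255, 0.012, -0.554], [0.141, 0.574, 0.807, -0.159], [-0.212, -0.779, 0.591, -1.266], [0.0, 0.0, 0.0, 1.0]] [[423.5, 0.0, 246.7], [0.0, 423.5, 196.0], [0.0, 0.0, 1.0]] dict_keys(['color', 'intrinsics', 'camera_from_world'])
{'clock': 0.1, 'joint_positions': array([ 1.21649593e+00,  4.94118292e-01,  1.34605451e+00, -3.08769159e-05,
        1.30252865e+00, -9.54774479e-02]), 'dq': array([ 6.00244467e-04, -1.27128721e-03,  1.83524720e-04, -1.28648811e-03,
       -3.12068805e-05,  4.64877503e-04]), 'joint_efforts': array([ 2.04767974e-03, -8.80241561e+01, -3.82546270e+01,  7.09172781e-02,
        4.80194099e-02,  1.87847706e-05]), 'tool_pos': array([0.15982984, 0.60383654, 0.1927046 ]), 'eef_rot': array([-4.05383294e-01, -3.11510749e+00,  1.70814547e-03]), 'force': array([-0.42883294,  0.25758407, -0.79980982]), 'moment': array([-0.01043957,  0.00545555, -0.04547835]), 'grasp_force': 0.0, 'opening': 0.09100252385784452}
```

View pics/top0.png

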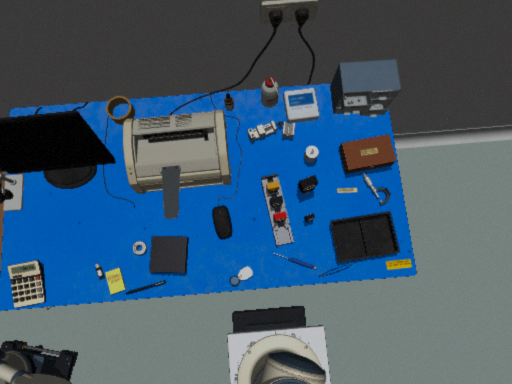

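View pics/side0.png

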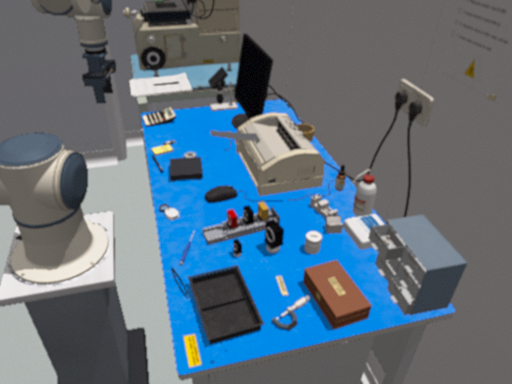

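The top view shows the rail from about (290,240, open end) to (270,180), with the carriers red (279,218), black (276,203) and brass (273,187). The tray is at (365,238), the granite at (169,255), the ring at (139,247) and the can at (312,152). The bigger and smaller black look-alikes are at (308,184) and (309,218).

Run:
```python
from h import *
t=load('pics/top0.npz')['color'][:,:,::-1]; s=load('pics/side0.npz')['color'][:,:,::-1]
a=cv2.resize(t[165:255,250:320],None,fx=6,fy=6,interpolation=cv2.INTER_CUBIC)
b=cv2.resize(s[190:270,190:300],None,fx=6,fy=6,interpolation=cv2.INTER_CUBIC)
cv2.imwrite('pics/ct.png',a);cv2.imwrite('pics/cs.png',b)
```

```text
(no output)
```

View pics/ct.png

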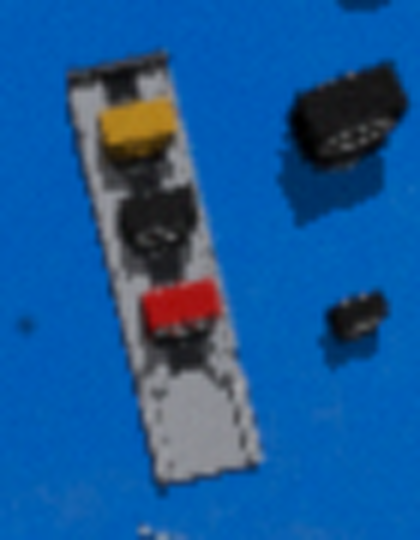

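View pics/cs.png

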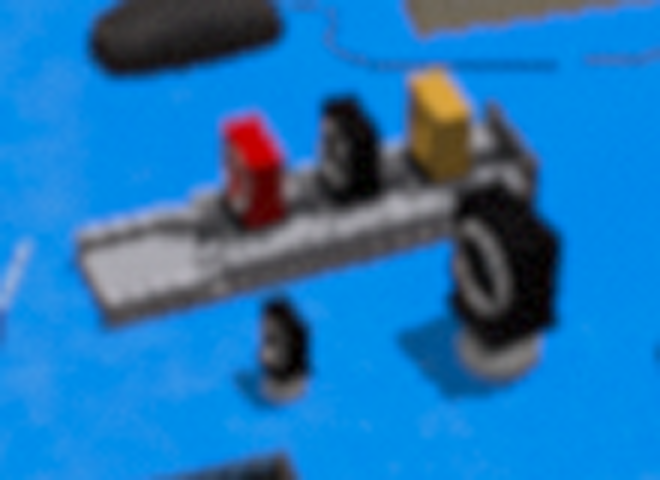

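Run:
```python
from h import *
t=load('pics/top0.npz'); s=load('pics/side0.npz')
T=t["camera_from_world"]; print('cam',-T[:3,:3].T@T[:3,3]); 
c=lambda x,y:((x+.5)/6-.5+250,(y+.5)/6-.5+165)
cs=lambda x,y:((x+.5)/6-.5+190,(y+.5)/6-.5+190)
for n,p,z in [('LF',(70,80),.025),('LN',(155,480),.025),('RF',(172,75),.025),('RN',(258,462),.025),('stopL',(67,72),.04),('stopR',(165,53),.04)]: print(n,ray(t,*c(*p),z).round(4))
for n,p,z in [('sNL',(78,240),.025),('sNR',(103,310),.025)]: print(n,ray(s,*cs(*p),z).round(4))
im=t['color'];hsv=cv2.cvtColor(im,cv2.COLOR_RGB2HSV)
for n,lo,hi in [('red',(0,150,150),(8,255,255)),('brass',(15,120,120),(30,255,255))]:
    m=cv2.inRange(hsv,lo,hi); m[:165]=0;m[240:]=0;m[:,:255]=0;m[:,295:]=0
    y,x=np.nonzero(m); r=cv2.minAreaRect(np.c_[x,y].astype(np.float32)); print(n,len(x),x.mean(),y.mean(),r,ray(t,x.mean(),y.mean(),.076).round(4), ray(t,*r[0],.076).round(4))
c0=ray(t,*c(157,208),.076);print('lens top',c0)
g=im.max(2).astype(int)
for n,(x0,y0,x1,y1),z in [('tray',(325,205,405,268),.028),('granite',(145,230,195,280),.03)]:
    m=(g<75).astype(np.uint8); q=np.zeros_like(m);q[y0:y1,x0:x1]=m[y0:y1,x0:x1]
    q=cv2.morphologyEx(q,cv2.MORPH_OPEN,np.ones((3,3)))
    k=max(cv2.findContours(q,0,1)[0],key=cv2.contourArea);r=cv2.minAreaRect(k)
    b=np.array([ray(t,*p,z) for p in cv2.boxPoints(r)]);print(n,r,b.round(3).tolist(),b.mean(0))
for n,p,z in [('can',(312,149),.052),('ring',(139,248),.016),('big',(308,185),.04),('small',(309,219),.02),('mouse',(222,221),.02)]:print(n,ray(t,*p,z).round(3))
```

```text
cam [0.3140444  0.05599444 1.32408847]
LF [0.6567 0.0015 0.025 ]
LN [ 0.4225 -0.0258  0.025 ]
RF [ 0.6548 -0.0578  0.025 ]
RN [ 0.4278 -0.0842  0.025 ]
stopL [0.6576 0.0034 0.04  ]
stopR [ 0.6642 -0.0537  0.04  ]
sNL [ 0.4211 -0.0424  0.025 ]
sNR [ 0.4239 -0.0979  0.025 ]
red 56 280.17857142857144 214.98214285714286 ((280.1176452636719, 214.9706268310547), (5.3357834815979, 10.429031372070312), 75.96376037597656) [ 0.5131 -0.0473  0.076 ] [ 0.5131 -0.0471  0.076 ]
brass 65 272.46153846153845 184.72307692307692 ((272.5192565917969, 184.5961456298828), (5.687368392944336, 11.374736785888672), 78.69007110595703) [ 0.6168 -0.0316  0.076 ] [ 0.6172 -0.0318  0.076 ]
lens top [ 0.56667201 -0.03780453  0.076     ]
tray ((364.270263671875, 236.6216278076172), (42.743736267089844, 63.458011627197266), 80.53767395019531) [[0.487, -0.216, 0.028], [0.505, -0.432, 0.028], [0.363, -0.433, 0.028], [0.346, -0.221, 0.028]] [ 0.42523286 -0.32557797  0.028     ]
granite ((168.6132049560547, 254.39622497558594), (36.61758041381836, 36.27008056640625), 2.4895529747009277) [[0.367, 0.396, 0.03], [0.487, 0.388, 0.03], [0.471, 0.266, 0.03], [0.352, 0.276, 0.03]] [0.41929097 0.33169019 0.03      ]
can [ 0.738 -0.182  0.052]
ring [0.449 0.434 0.016]
big [ 0.615 -0.155  0.04 ]
small [ 0.5   -0.149  0.02 ]
mouse [0.518 0.148 0.02 ]
```

Run:
```python
from h import *
s=load('pics/side0.npz');t=load('pics/top0.npz')
T=s["camera_from_world"]; print('cam',-T[:3,:3].T@T[:3,3])
im=s['color'].copy()
P=[(.425,-.028,.025),(.425,-.085,.025),(.513,-.047,.076),(.567,-.038,.076),(.617,-.032,.076),(.487,-.216,.028),(.505,-.432,.028),(.363,-.433,.028),(.346,-.221,.028),(.367,.396,.03),(.487,.388,.03),(.471,.266,.03),(.352,.276,.03),(.738,-.182,.052)]
b=cv2.resize(im,None,fx=4,fy=4,interpolation=cv2.INTER_CUBIC)
for p in P:
    u=proj(s,p);print(p,u.round(1));cv2.circle(b,tuple((u*4+1.5).round().astype(int).tolist()),4,(255,0,255),-1)
o=get_obs()['tool_pos'];print(proj(s,o),proj(t,o))
cv2.imwrite('pics/chk.png',b[550:1150,600:1400,::-1])
```

```text
cam [ 0.28967593 -1.03556812  0.88256512]
(0.425, -0.028, 0.025) [203.  226.5]
(0.425, -0.085, 0.025) [206.3 238.4]
(0.513, -0.047, 0.076) [231.8 213.1]
(0.567, -0.038, 0.076) [248.1 208.7]
(0.617, -0.032, 0.076) [263.  205.2]
(0.487, -0.216, 0.028) [236.6 264.5]
(0.505, -0.432, 0.028) [265.  325.9]
(0.363, -0.433, 0.028) [207.  338.8]
(0.346, -0.221, 0.028) [186.6 274.9]
(0.367, 0.396, 0.03) [168.9 158.6]
(0.487, 0.388, 0.03) [200.1 155.9]
(0.471, 0.266, 0.03) [201.4 173.1]
(0.352, 0.276, 0.03) [168.5 175.8]
(0.738, -0.182, 0.052) [316.5 235.7]
[105.7115547 102.5443111] [ 60.85094554 352.96895964]
```

View pics/chk.png

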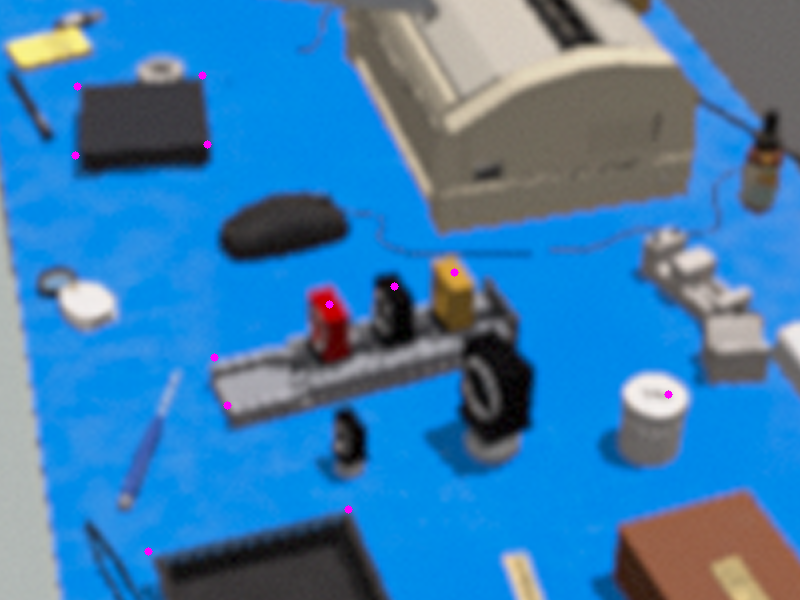

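The predicted points fall within about 1–2 px in the side view. The rail's yaw is about 0.118 and its centreline runs from (0.425,-0.055) to about (0.656,-0.028). The order from the open end is red, black, brass. I'm moving to a point above the red carrier.

Request:
drive_tool:
  plan:
    - [2.3,-4.3,0,0,0,0.0315,-1]
    - [2.3,-4.3,0,0,0,0.0315,-1]
    - [2.3,-4.3,0,0,0,0.0315,-1]
    - [2.3,-4.3,0,0,0,0.0315,-1]
    - [2.3,-4.3,0,0,0,0.0315,-1]
    - [2.3,-4.3,0,0,0,0.0315,-1]
    - [2.3,-4.3,0,0,0,0.0315,-1]
    - [2.3,-4.3,0,0,0,0.0315,-1]
    - [2.3,-4.3,0,0,0,0.0315,-1]
    - [2.3,-4.3,0,0,0,0.0315,-1]
    - [2.3,-4.3,0,0,0,0.0315,-1]
    - [2.3,-4.3,0,0,0,0.0315,-1]
  grip_force: 15

```text
clock: 1.3
tool_pos: [0.4364, 0.0862, 0.1932]
eef_rot: [-0.189, 3.136, 0.0]
force: [1.4, 0.6, -0.1]
opening: 0.0911
grasp_force: 0.0
```

Request:
drive_tool:
  plan:
    - [1.9,-3.3,-1,0,0,0,-1]
    - [1.9,-3.3,-1,0,0,0,-1]
    - [1.9,-3.3,-1,0,0,0,-1]
    - [1.9,-3.3,-1,0,0,0,-1]
    - [0,0,-2.5,0,0,0,-1]
    - [0,0,-2.5,0,0,0,-1]
    - [0,0,-2.5,0,0,0,-1]
    - [0,0,-2.5,0,0,0,-1]
    - [0,0,0,0,0,0,-1]

```text
clock: 2.2
tool_pos: [0.51, -0.0435, 0.0507]
eef_rot: [0.187, -3.131, -0.002]
force: [-0.1, 0.0, 0.6]
opening: 0.0912
grasp_force: 0.0
```

Run:
```python
from h import *
a=snap('top','pics/top1.png')['color'];b=snap('side','pics/side1.png')['color']
f=lambda i,x,y:cv2.resize(i[y:y+100,x:x+100,::-1],(400,400),interpolation=cv2.INTER_CUBIC)
cv2.imwrite('pics/c1.png',np.hstack([f(a,235,155),f(b,190,160)]))
print(get_obs()['tool_pos'])
```

```text
[ 0.51177768 -0.0437502   0.05343648]
```

View pics/c1.png

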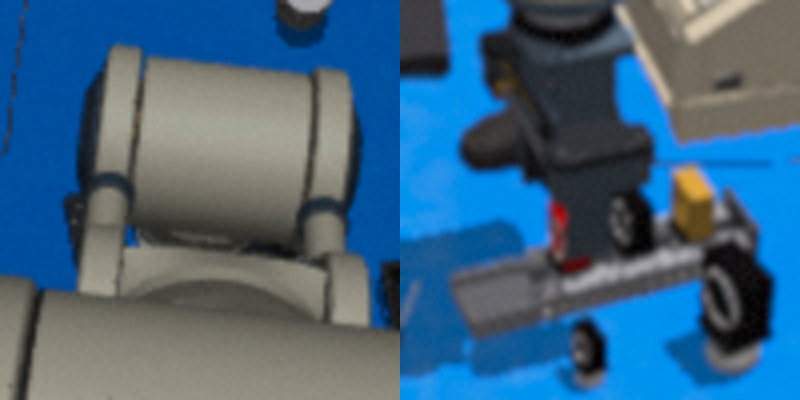

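In the side crop the near finger (580,215) straddles the red frame (560,230), and the black and brass frames stand clear. Closing on the red carrier now.

Request:
drive_tool:
  plan:
    - [0.2,-0.2,0,0,0,0,-1]
    - [0,0,0,0,0,0,1]
    - [0,0,0,0,0,0,1]
    - [0,0,0,0,0,0,1]
    - [0,0,0,0,0,0,1]
    - [0,0,0,0,0,0,1]
    - [0,0,0,0,0,0,1]

```text
clock: 3.0
tool_pos: [0.5139, -0.0458, 0.0532]
eef_rot: [0.187, -3.136, 0.0]
force: [0.5, -0.0, 0.1]
opening: 0.0458
grasp_force: 0.0
```

Request:
drive_tool:
  plan:
    - [0,0,0,0,0,0,1]
    - [0,0,0,0,0,0,1]
    - [0,0,0,0,0,0,1]

```text
clock: 3.3
tool_pos: [0.5139, -0.0458, 0.0532]
eef_rot: [0.187, -3.136, -0.0]
force: [-0.3, -0.4, -0.1]
opening: 0.0392
grasp_force: 15.0
```

Request:
drive_tool:
  plan:
    - [-1,-0.12,0,0,0,0,1]
    - [-1,-0.12,0,0,0,0,1]
    - [-1,-0.12,0,0,0,0,1]
    - [-1,-0.12,0,0,0,0,1]
    - [0,0,0,0,0,0,1]

```text
clock: 3.8
tool_pos: [0.4724, -0.0508, 0.0535]
eef_rot: [0.187, -3.136, 0.0]
force: [1.4, -0.0, 3.6]
opening: 0.0397
grasp_force: 15.0
```

Request:
drive_tool:
  plan:
    - [-1,-0.12,0,0,0,0,1]
    - [-1,-0.12,0,0,0,0,1]
    - [-0.7,-0.08,0,0,0,0,1]
    - [0,0,0,0,0,0,1]
    - [0,0,0.8,0,0,0,1]
    - [0,0,2,0,0,0,1]
    - [0,0,3,0,0,0,1]
    - [0,0,3,0,0,0,1]
    - [0,0,2,0,0,0,1]

```text
clock: 4.7
tool_pos: [0.4466, -0.0538, 0.1632]
eef_rot: [-0.187, 3.135, -0.0]
force: [-0.0, -0.8, -1.7]
opening: 0.0394
grasp_force: 15.0
```

Request:
drive_tool:
  plan:
    - [-0.1,-2,0,0,0,0,1]
    - [-0.3,-4,0,0,0,0,1]
    - [-0.3,-4,0,0,0,0,1]
    - [-0.3,-4,0,0,0,0,1]
    - [-0.3,-4,0,0,0,0,1]
    - [-0.3,-4,0,0,0,0,1]
    - [-0.3,-4,0,0,0,0,1]
    - [-0.2,-4,0,0,0,0,1]
    - [0,-2,-2,0,0,0,1]
    - [0,0,-4,0,0,0,1]
    - [0,0,-3,0,0,0,1]
    - [0,0,0,0,0,0,1]

```text
clock: 5.9
tool_pos: [0.4236, -0.3717, 0.0681]
eef_rot: [0.186, -3.131, -0.009]
force: [-0.0, 1.4, -1.0]
opening: 0.0395
grasp_force: 15.0
```

Run:
```python
from h import *
b=snap('side','pics/side2.png')['color']
f=lambda i,x,y:cv2.resize(i[y:y+140,x:x+140,::-1],(560,560),interpolation=cv2.INTER_CUBIC)
cv2.imwrite('pics/c2.png',f(b,170,230))
```

```text
(no output)
```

View pics/c2.png

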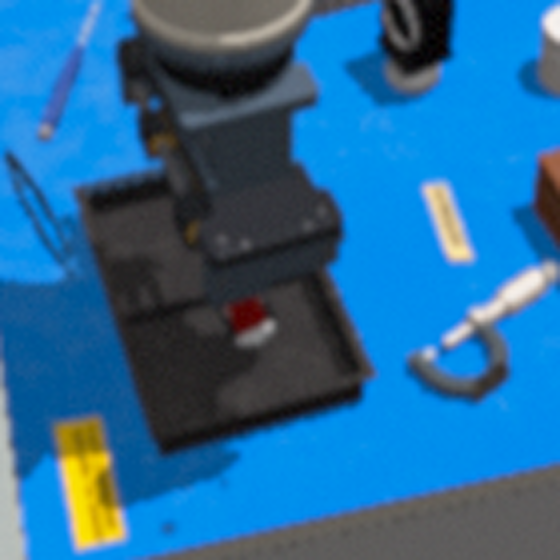

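The red carrier's white foot is at (255,330), centred over the far compartment. Lowering and releasing it.

Request:
drive_tool:
  plan:
    - [0,0,-1,0,0,0,1]
    - [0,0,-0.8,0,0,0,1]
    - [0,0,-0.5,0,0,0,1]
    - [0,0,-0.1,0,0,0,1]
    - [0,0,0,0,0,0,1]

```text
clock: 6.45
tool_pos: [0.426, -0.3738, 0.0474]
eef_rot: [-0.187, 3.136, -0.0]
force: [1.1, 0.3, -2.0]
opening: 0.0394
grasp_force: 15.0
```

Request:
drive_tool:
  plan:
    - [0,0,-0.2,0,0,0,1]
    - [0,0,0,0,0,0,1]
    - [0,0,0,0,0,0,-0.4]
    - [0,0,0,0,0,0,-0.4]
    - [0,0,0,0,0,0,-0.4]
    - [0,0,0,0,0,0,-0.4]
    - [0,0,3,0,0,0,-0.4]
    - [0,0,4,0,0,0,-0.4]
    - [0,0,4,0,0,0,-1]
    - [0,2,0,0,0,0,-1]

```text
clock: 7.45
tool_pos: [0.4282, -0.3573, 0.1601]
eef_rot: [-0.185, 3.13, -0.011]
force: [0.1, 0.4, -0.4]
opening: 0.0768
grasp_force: 0.0
```

Request:
drive_tool:
  plan:
    - [1.7,3.9,0,0,0,0,-1]
    - [1.7,3.9,0,0,0,0,-1]
    - [1.7,3.9,0,0,0,0,-1]
    - [1.7,3.9,0,0,0,0,-1]
    - [1.7,3.9,0,0,0,0,-1]
    - [1.7,3.9,0,0,0,0,-1]
    - [1.7,3.9,0,0,0,0,-1]
    - [1.7,3.9,0,0,0,0,-1]
    - [0,0,-2,0,0,0,-1]
    - [0,0,-2,0,0,0,-1]
    - [0,0,0,0,0,0,-1]

```text
clock: 8.55
tool_pos: [0.5604, -0.0411, 0.1132]
eef_rot: [0.188, -3.132, -0.001]
force: [-0.9, 0.1, -0.1]
opening: 0.0917
grasp_force: 0.0
```

Run:
```python
from h import *
b=snap('side','pics/side3.png')
im=b['color'];hsv=cv2.cvtColor(im,cv2.COLOR_RGB2HSV)
f=lambda i,x,y:cv2.resize(i[y:y+180,x:x+180,::-1],(720,720)[:2],interpolation=cv2.INTER_CUBIC)[100:690]
cv2.imwrite('pics/c3.png',f(im,170,150))
```

```text
(no output)
```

View pics/c3.png

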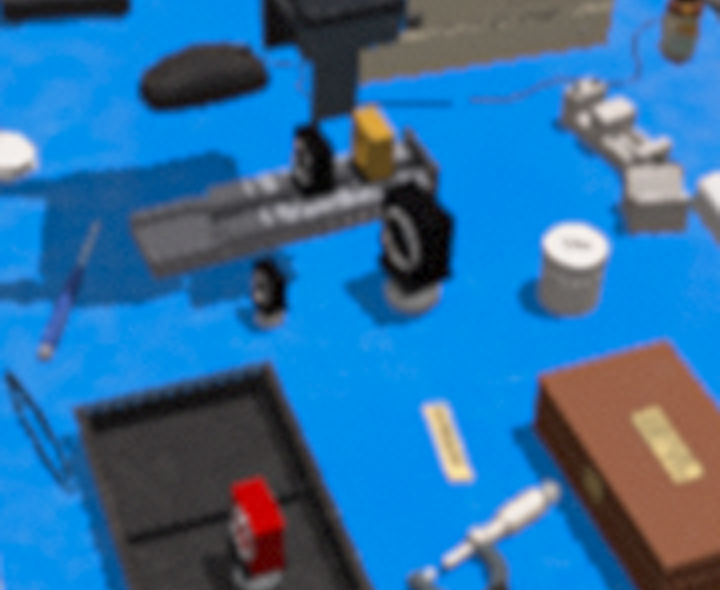

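The red carrier stands upright at (260,530) in the far compartment. The black lens carrier at (312,160) and the brass one at (372,140) haven't moved. I'm descending on the lens carrier.

Request:
drive_tool:
  plan:
    - [0.5,0.1,-1,0,0,0,-1]
    - [0,0,-2,0,0,0,-1]
    - [0,0,-2,0,0,0,-1]
    - [0,0,-1,0,0,0,1]
    - [0,0,0,0,0,0,1]
    - [0,0,0,0,0,0,1]
    - [0,0,0,0,0,0,1]
    - [0,0,0,0,0,0,1]
    - [0,0,0,0,0,0,1]
    - [0,0,0,0,0,0,1]
    - [0,0,0,0,0,0,1]
    - [0,0,0,0,0,0,1]

```text
clock: 9.8
tool_pos: [0.5677, -0.0394, 0.0566]
eef_rot: [-0.186, 3.134, 0.003]
force: [-4.5, 20.9, 40.0]
opening: 0.0224
grasp_force: 20.1
```

Run:
```python
from h import *
b=snap('side','pics/side4.png')['color'];a=snap('top','pics/top4.png')['color']
f=lambda i,x,y:cv2.resize(i[y:y+80,x:x+80,::-1],(400,400),interpolation=cv2.INTER_CUBIC)
g=lambda i:cv2.resize(i[150:250,230:330,::-1],(400,400),interpolation=cv2.INTER_CUBIC)
cv2.imwrite('pics/c4.png',np.hstack([f(b,210,160),g(a)]))
o=get_obs();print(o['tool_pos'],o['force'],o['opening'],o['grasp_force'],o['moment'])
```

```text
[ 0.5682591  -0.03869855  0.0575416 ] [-6.09948372 26.4330366  56.6405668 ] 0.01407072259120466 28.18145027384162 [5.39041312 1.19619334 0.07663007]
```

View pics/c4.png

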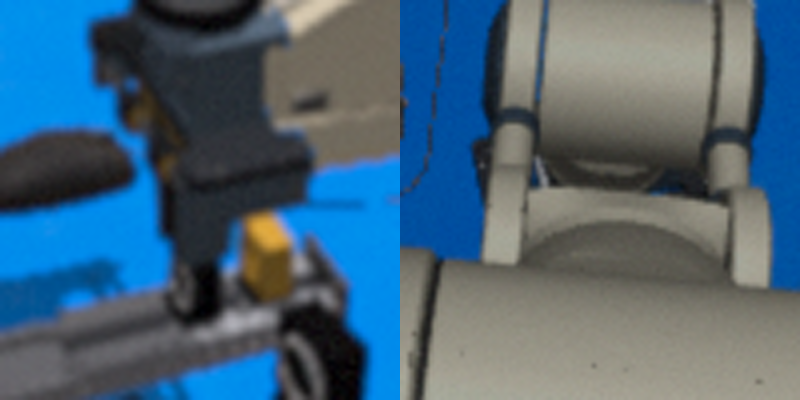

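Request:
drive_tool:
  plan:
    - [0,0,0,0,0,0,-1]
    - [0,0,0,0,0,0,-1]
    - [0,0,0,0,0,0,-1]
    - [0,0,0,0,0,0,-1]
  grip_force: 10

```text
clock: 10.3
tool_pos: [0.567, -0.0408, 0.0553]
eef_rot: [-0.187, 3.136, -0.0]
force: [0.5, -0.8, -0.9]
opening: 0.043
grasp_force: 0.1
```

Run:
```python
from h import *
b=snap('side','pics/side5.png')['color']
f=lambda i,x,y:cv2.resize(i[y:y+80,x:x+80,::-1],(480,480),interpolation=cv2.INTER_CUBIC)
cv2.imwrite('pics/c5.png',f(b,210,160))
o=get_obs();print(o['tool_pos'],o['force'],o['opening'],o['grasp_force'],o['moment'])
```

```text
[ 0.56686258 -0.04087047  0.05514061] [-0.58888267 -0.38582456 -0.16533478] 0.047293321058843166 0.0 [ 0.0801645  -0.00171255  0.00618709]
```

View pics/c5.png

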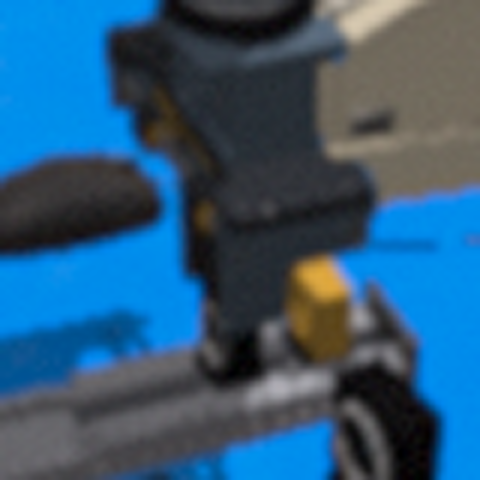

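Request:
drive_tool:
  plan:
    - [0,0,0,0,0,0,-1]
    - [0,0,0,0,0,0,-1]
    - [0,0,0,0,0,0,-1]
    - [0,0,0,0,0,0,-1]
    - [0,0,2,0,0,0,-1]
    - [0,0,3,0,0,0,-1]
    - [0,0,3,0,0,0,-1]
    - [0,0,0,0,0,0,-1]

```text
clock: 11.15
tool_pos: [0.569, -0.0412, 0.1388]
eef_rot: [-0.187, 3.13, -0.002]
force: [0.7, 0.3, -0.2]
opening: 0.091
grasp_force: 0.0
```

Run:
```python
from h import *
b=snap('side','pics/side6.png')['color'];a=load('pics/side3.npz')['color']
f=lambda i,x,y:cv2.resize(i[y:y+50,x:x+50,::-1],(400,400),interpolation=cv2.INTER_CUBIC)
cv2.imwrite('pics/c6.png',np.hstack([f(a,230,190),f(b,230,190)]))
o=get_obs();print(o['tool_pos'],o['force'],o['opening'])
```

```text
[ 0.568084   -0.0410029   0.13690092] [ 0.13024614 -0.06932493 -0.2069189 ] 0.09128371454696242
```

View pics/c6.png

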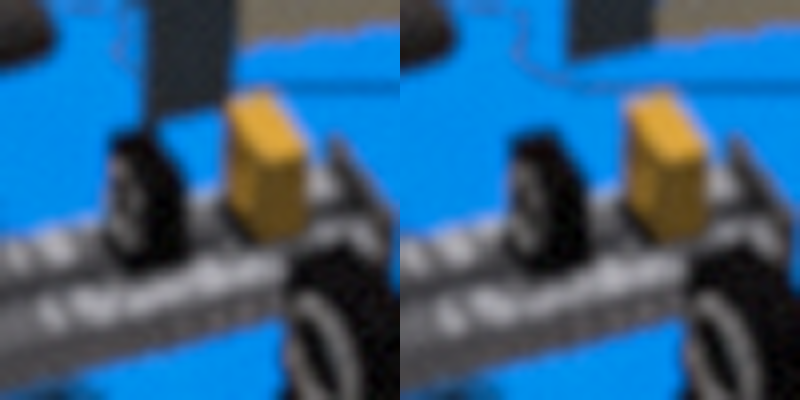

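Run:
```python
from h import *
s=load('pics/side6.npz')
o=get_obs();p=o['tool_pos'];Y=np.array([-.12,.993,0]);X=np.array([.993,.12,0])
for n,a,b in [('near in',-.0455,0),('near out',-.059,0),('far in',.0455,0),('far out',.059,0)]:
  for d in(-.016,.016):
    print(n,d,((proj(s,p+a*Y+d*X+[0,0,-.014])-[230,190])*8).round())
for z in(.034,.076):
  for y in (-.02,.02):
    for d in (-.01,.01): print('lens',z,y,d,((proj(s,np.array([.567,-.0395,z])+y*Y+d*X)-[230,190])*8).round())
```

```text
near in -0.016 [157. 134.]
near in 0.016 [238. 116.]
near out -0.016 [171. 156.]
near out 0.016 [252. 136.]
far in -0.016 [69. -0.]
far in 0.016 [146. -17.]
far out -0.016 [ 57. -19.]
far out 0.016 [133. -35.]
lens 0.034 -0.02 -0.01 [140. 273.]
lens 0.034 -0.02 0.01 [187. 261.]
lens 0.034 0.02 -0.01 [102. 212.]
lens 0.034 0.02 0.01 [149. 201.]
lens 0.076 -0.02 -0.01 [141. 188.]
lens 0.076 -0.02 0.01 [190. 177.]
lens 0.076 0.02 -0.01 [103. 128.]
lens 0.076 0.02 0.01 [151. 117.]
```

Run:
```python
from h import *
A=load('pics/side1.npz');p1=np.array([.5118,-.0437,.0534])
ref=A['color']
for f,p in [('side2',[.4236,-.3717,.0681]),('side3',[.5604,-.0411,.1132]),('side4',[.568,-.039,.0575]),('side5',[.567,-.041,.0551]),('side6',[.568,-.041,.137])]:
    I=load(f'pics/{f}.npz')['color']
    for n,(x0,y0,x1,y1) in [('body',(212,165,254,202)),('fing',(226,205,248,226))]:
        c=np.array([(x0+x1)/2,(y0+y1)/2]); 
        h=.08 if n=='body' else .01
        pred=proj(A,np.array(p)+[0,0,h])-proj(A,p1+[0,0,h])
        m=cv2.matchTemplate(I,ref[y0:y1,x0:x1],cv2.TM_CCOEFF_NORMED);_,v,_,l=cv2.minMaxLoc(m)
        print(f,n,'obs',np.array(l)-[x0,y0],'pred',pred.round(1),round(v,2))
```

```text
side2 body obs [-2 83] pred [-5.2 82. ] 0.73
side2 fing obs [-24   9] pred [-5.  83.8] 0.63
side3 body obs [-120  137] pred [ 15.8 -19.3] 0.61
side3 fing obs [  4 -92] pred [ 15.3 -18.4] 0.6
side4 body obs [-120  137] pred [17.8 -4.6] 0.61
side4 fing obs [-205   34] pred [17.3 -4.7] 0.57
side5 body obs [-120  137] pred [17.7 -3.6] 0.61
side5 fing obs [-103  143] pred [17.1 -3.6] 0.57
side6 body obs [-121  136] pred [ 18.4 -26.5] 0.61
side6 fing obs [  38 -161] pred [ 17.8 -25.1] 0.57
```

```bash
python3 - <<'E'
from h import *
A=load('pics/side1.npz');p1=np.array([.5118,-.0437,.0534])
ref=A['color']
for f,p in [('side3',[.5604,-.0411,.1132]),('side4',[.568,-.039,.0575]),('side5',[.567,-.041,.0551]),('side6',[.568,-.041,.137])]:
    I=load(f'pics/{f}.npz')['color']
    x0,y0,x1,y1=(214,165,254,205)
    W=I[y0-60:y1+20,x0-20:x1+45]
    m=cv2.matchTemplate(W,ref[y0:y1,x0:x1],cv2.TM_CCOEFF_NORMED);_,v,_,l=cv2.minMaxLoc(m)
    print(f,'obs',np.array(l)-[20,60],'pred',(proj(A,np.array(p)+[0,0,.08])-proj(A,p1+[0,0,.08])).round(1),round(v,2))
E
python3 - <<'E'
import sys; sys.path.insert(0,'.')
from h import *
o=get_obs();print(o['joint_positions'],o['tool_pos'],o['eef_rot'])
import cv2
b=load('pics/side6.npz')['color']
a=load('pics/side1.npz')['color']
f=lambda i:cv2.resize(i[120:240,190:290,::-1],(400,480),interpolation=cv2.INTER_CUBIC)
cv2.imwrite('pics/c7.png',np.hstack([f(a),f(b)]))
E
```

```text
side3 obs [ 18 -22] pred [ 15.8 -19.3] 0.62
side4 obs [19 -5] pred [17.8 -4.6] 0.55
side5 obs [28 19] pred [17.7 -3.6] 0.55
side6 obs [ 21 -31] pred [ 18.4 -26.5] 0.63
[-1.76867927e-01  4.76028683e-01  1.55644648e+00 -3.12709127e-05
  1.10559868e+00 -1.86689810e+00] [ 0.568084   -0.0410029   0.13690092] [-1.86999617e-01  3.13260157e+00 -1.33624423e-03]
```

View pics/c7.png

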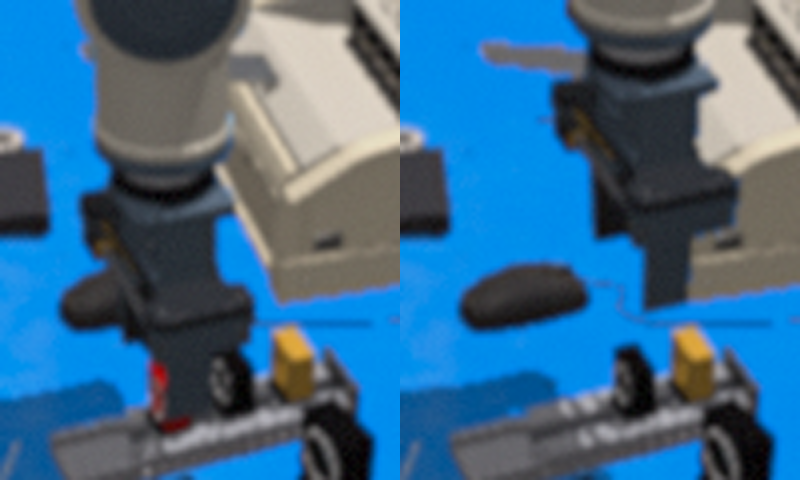

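The same gripper view before and after shows that the real finger ends sit higher than I assumed. The fingers closed just above the lens frame and only pressed on its top, and the lens carrier has not moved. I'll grasp about 13 mm lower, where the tips still clear the rail top.

Request:
drive_tool:
  plan:
    - [0,0.1,-3,0,0,0,-1]
    - [0,0,-3,0,0,0,-1]
    - [0,0,-2,0,0,0,-1]
    - [0,0,-1.5,0,0,0,-1]
    - [0,0,0,0,0,0,-0.5]
    - [0,0,0,0,0,0,-0.2]
    - [0,0,0,0,0,0,-0.2]
    - [0,0,0,0,0,0,-0.2]
    - [0,0,0,0,0,0,-0.1]
    - [0,0,0,0,0,0,0]

```text
clock: 12.2
tool_pos: [0.5671, -0.0399, 0.0406]
eef_rot: [-0.187, 3.135, -0.0]
force: [-0.4, -0.1, -0.9]
opening: 0.0469
grasp_force: 0.0
```

Request:
drive_tool:
  plan:
    - [0,0,0,0,0,0,0.15]
    - [0,0,0,0,0,0,0.15]
    - [0,0,0,0,0,0,0.2]
    - [0,0,0,0,0,0,0.2]

```text
clock: 12.6
tool_pos: [0.5671, -0.0398, 0.0404]
eef_rot: [-0.187, 3.136, -0.0]
force: [-0.7, -0.1, 4.6]
opening: 0.0402
grasp_force: 10.0
```

Request:
drive_tool:
  plan:
    - [0,0,0,0,0,0,1]
    - [-1,-0.12,0,0,0,0,1]
    - [-1.5,-0.18,0,0,0,0,1]
    - [-1.5,-0.18,0,0,0,0,1]
    - [-1.5,-0.18,0,0,0,0,1]
    - [-1.5,-0.18,0,0,0,0,1]
    - [-1.5,-0.18,0,0,0,0,1]
    - [-1.5,-0.18,0,0,0,0,1]
    - [-1,-0.12,0,0,0,0,1]
    - [-1,-0.1,0,0,0,0,1]
    - [0,0,0,0,0,0,1]
  grip_force: 15

```text
clock: 13.7
tool_pos: [0.4456, -0.0541, 0.0403]
eef_rot: [0.187, -3.135, -0.0]
force: [-2.7, -0.9, 5.9]
opening: 0.04
grasp_force: 15.0
```

Request:
drive_tool:
  plan:
    - [0,0,0.8,0,0,0,1]
    - [0,0,2,0,0,0,1]
    - [0,0,3,0,0,0,1]
    - [0,0,3,0,0,0,1]
    - [-0.2,-2,1,0,0,0,1]
    - [-0.4,-4,0,0,0,0,1]
    - [-0.4,-4,0,0,0,0,1]
    - [-0.4,-4,0,0,0,0,1]
    - [-0.4,-4,0,0,0,0,1]
    - [-0.3,-3,0,0,0,0,1]
    - [0,-1.2,0,0,0,0,1]
    - [0,0,0,0,0,0,1]

```text
clock: 14.9
tool_pos: [0.4258, -0.2771, 0.1383]
eef_rot: [0.184, -3.136, 0.0]
force: [0.3, -0.6, -2.2]
opening: 0.0401
grasp_force: 15.0
```

Request:
drive_tool:
  plan:
    - [-0.1,0.2,-4,0,0,0,1]
    - [0,0,-3,0,0,0,1]
    - [0,0,-2,0,0,0,1]
    - [0,0,-1,0,0,0,1]
    - [0,0,-0.4,0,0,0,1]
    - [0,0,0,0,0,0,1]

```text
clock: 15.5
tool_pos: [0.4252, -0.2736, 0.0345]
eef_rot: [0.188, -3.136, -0.0]
force: [0.0, 0.1, -1.3]
opening: 0.0396
grasp_force: 15.0
```

Request:
drive_tool:
  plan:
    - [0,0,-0.2,0,0,0,1]
    - [0,0,0,0,0,0,1]
    - [0,0,0,0,0,0,0]
    - [0,0,0,0,0,0,-0.2]
    - [0,0,0,0,0,0,-0.2]
    - [0,0,0,0,0,0,-0.2]
    - [0,0,3,0,0,0,-0.2]
    - [0,0,4,0,0,0,-0.2]
    - [0,0,3.6,0,0,0,-1]
    - [0,0,1,0,0,0,-1]

```text
clock: 16.5
tool_pos: [0.4263, -0.275, 0.1516]
eef_rot: [-0.187, 3.132, -0.005]
force: [0.1, -0.5, -0.5]
opening: 0.0678
grasp_force: 0.0
```

Request:
drive_tool:
  plan:
    - [2.4,3,0,0,0,0,-1]
    - [2.4,3,0,0,0,0,-1]
    - [2.4,3,0,0,0,0,-1]
    - [2.4,3,0,0,0,0,-1]
    - [2.4,3,0,0,0,0,-1]
    - [2.4,3,0,0,0,0,-1]
    - [2.4,3,0,0,0,0,-1]
    - [2.3,3.2,0,0,0,0,-1]
    - [0,0,-1,0,0,0,-1]
    - [0,0,0,0,0,0,-1]

```text
clock: 17.5
tool_pos: [0.6151, -0.0312, 0.1363]
eef_rot: [0.19, -3.133, -0.001]
force: [-0.5, -0.1, -0.2]
opening: 0.091
grasp_force: 0.0
```

Request:
drive_tool:
  plan:
    - [0.1,-0.3,-3,0,0,0,-1]
    - [0,0,-3,0,0,0,-1]
    - [0,0,-2,0,0,0,-1]
    - [0,0,-1.5,0,0,0,-1]
    - [0,0,0,0,0,0,-0.5]
    - [0,0,0,0,0,0,-0.2]
    - [0,0,0,0,0,0,-0.2]
    - [0,0,0,0,0,0,-0.2]
    - [0,0,0,0,0,0,0]
    - [0,0,0,0,0,0,0.15]
    - [0,0,0,0,0,0,0.2]
    - [0,0,0,0,0,0,0.2]

```text
clock: 18.7
tool_pos: [0.6171, -0.035, 0.0434]
eef_rot: [-0.187, 3.136, -0.0]
force: [-0.5, 0.7, 2.8]
opening: 0.0401
grasp_force: 14.9
```

Request:
drive_tool:
  plan:
    - [0,0,0,0,0,0,1]
    - [-1,-0.12,0,0,0,0,1]
    - [-1.8,-0.21,0,0,0,0,1]
    - [-1.8,-0.21,0,0,0,0,1]
    - [-1.8,-0.21,0,0,0,0,1]
    - [-1.8,-0.21,0,0,0,0,1]
    - [-1.8,-0.21,0,0,0,0,1]
    - [-1.8,-0.21,0,0,0,0,1]
    - [-1.8,-0.21,0,0,0,0,1]
    - [-1.8,-0.21,0,0,0,0,1]
    - [-1.5,-0.18,0,0,0,0,1]
    - [0,0,0,0,0,0,1]

```text
clock: 19.9
tool_pos: [0.4454, -0.0547, 0.0433]
eef_rot: [0.186, -3.134, -0.001]
force: [-0.3, 0.4, 0.9]
opening: 0.0399
grasp_force: 14.9
```

Request:
drive_tool:
  plan:
    - [0,0,0.8,0,0,0,1]
    - [0,0,2,0,0,0,1]
    - [0,0,3,0,0,0,1]
    - [0,0,3,0,0,0,1]
    - [-0.2,2,2,0,0,0,1]
    - [-0.3,4.2,0,0,0,0,1]
    - [-0.3,4.2,0,0,0,0,1]
    - [-0.3,4.2,0,0,0,0,1]
    - [-0.3,4.2,0,0,0,0,1]
    - [-0.3,4.2,0,0,0,0,1]
    - [-0.3,4.2,0,0,0,0,1]
    - [-0.3,4.2,0,0,0,0,1]

```text
clock: 21.1
tool_pos: [0.4247, 0.2613, 0.1518]
eef_rot: [-0.188, 3.136, 0.0]
force: [1.4, -0.2, -1.4]
opening: 0.0398
grasp_force: 14.9
```

Request:
drive_tool:
  plan:
    - [-0.3,4,0,0,0,0,1]
    - [0,3,0,0,0,0,1]
    - [0,0,-2,0,0,0,1]
    - [0,0,-2.5,0,0,0,1]
    - [0,0,-2,0,0,0,1]
    - [0,0,-1,0,0,0,1]
    - [0,0,0,0,0,0,1]

```text
clock: 21.8
tool_pos: [0.4215, 0.329, 0.0755]
eef_rot: [0.187, -3.134, 0.001]
force: [0.5, 0.3, -0.0]
opening: 0.0401
grasp_force: 14.9
```

Request:
drive_tool:
  plan:
    - [0,0.2,-0.6,0,0,0,1]
    - [0,0,-0.4,0,0,0,1]
    - [0,0,-0.2,0,0,0,1]
    - [0,0,-0.1,0,0,0,1]
    - [0,0,0,0,0,0,1]

```text
clock: 22.3
tool_pos: [0.4221, 0.3312, 0.0634]
eef_rot: [-0.187, 3.136, 0.0]
force: [-0.4, 0.1, -2.1]
opening: 0.0398
grasp_force: 14.9
```

Request:
drive_tool:
  plan:
    - [0,0,-0.1,0,0,0,1]
    - [0,0,0,0,0,0,1]
    - [0,0,0,0,0,0,0]
    - [0,0,0,0,0,0,-0.3]
    - [0,0,0,0,0,0,-0.3]
    - [0,0,0,0,0,0,-0.3]
    - [0,0,3,0,0,0,-0.3]
    - [0,0,4,0,0,0,-0.3]
    - [0,0,2.5,0,0,0,-0.3]
    - [-0.1,-3,0,0,0,0,-1]
    - [-0.1,-4.5,0,0,0,0,-1]
    - [-0.1,-4.5,0,0,0,0,-1]

```text
clock: 23.5
tool_pos: [0.4187, 0.2102, 0.1574]
eef_rot: [-0.189, 3.135, 0.0]
force: [0.2, -1.1, 0.2]
opening: 0.0801
grasp_force: 0.0
```

Request:
drive_tool:
  plan:
    - [0,-4.8,0,0,0,0,-1]
    - [0,-4.8,0,0,0,0,-1]
    - [0,-4.8,0,0,0,0,-1]
    - [0,-4.8,0,0,0,0,-1]
    - [0,-4.8,0,0,0,0,-1]
    - [0,-4.8,0,0,0,0,-1]
    - [0,-4.8,0,0,0,0,-1]
    - [0,-4.8,0,0,0,0,-1]
    - [0,0,0,0,0,0,-1]

```text
clock: 24.4
tool_pos: [0.4194, -0.1781, 0.1574]
eef_rot: [-0.18, 3.135, -0.003]
force: [0.4, 0.9, 0.0]
opening: 0.0914
grasp_force: 0.0
```

Run:
```python
from h import *
s=snap('side','pics/side7.png')['color'];print(get_obs()['tool_pos'])
f=lambda i,x,y,w,h:cv2.resize(i[y:y+h,x:x+w,::-1],(400,400*h//w),interpolation=cv2.INTER_CUBIC)
cv2.imwrite('pics/c8.png',np.hstack([f(s,150,130,80,90),f(s,170,255,80,90)]))
```

```text
[ 0.4188651  -0.17540573  0.15713508]
```

View pics/c8.png

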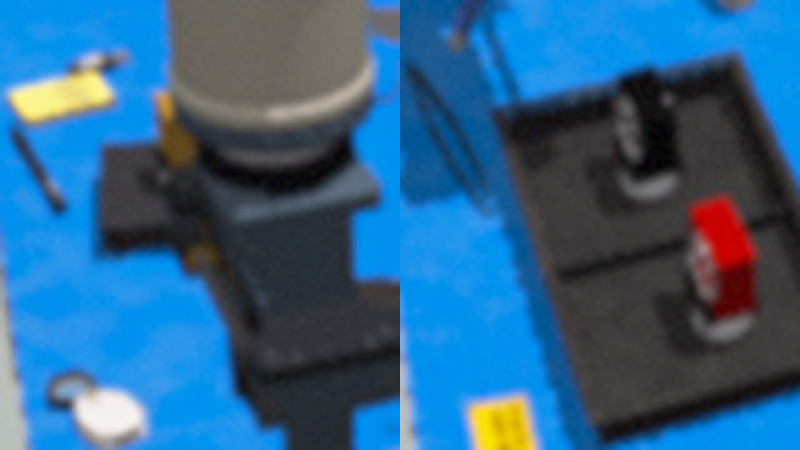

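In the side crops, black (648,130) and red (722,265) stand upright in their own compartments, and brass (165,130) stands on the granite. Fetching the lens carrier next.

Request:
drive_tool:
  plan:
    - [0.3,-4.5,0,0,0,0,-0.3]
    - [0.3,-4.5,0,0,0,0,-0.3]
    - [0,-0.8,0,0,0,0,-0.3]
    - [0,0,0,0,0,0,-0.3]
    - [0,0,-3,0,0,0,-0.3]

```text
clock: 24.95
tool_pos: [0.4266, -0.2706, 0.1293]
eef_rot: [-0.188, 3.132, -0.005]
force: [0.7, -1.1, -1.4]
opening: 0.0596
grasp_force: 0.0
```

Request:
drive_tool:
  plan:
    - [0,0,-3,0,0,0,-0.3]
    - [0,0,-3,0,0,0,-0.3]
    - [0,0,-2,0,0,0,-0.3]
    - [0,0,-1,0,0,0,-0.3]
    - [0,0,0,0,0,0,0]
    - [0,0,0,0,0,0,0.1]
    - [0,0,0,0,0,0,0.2]
    - [0,0,0,0,0,0,0.2]
    - [0,0,0,0,0,0,0.2]
    - [0,0,0,0,0,0,1]

```text
clock: 25.95
tool_pos: [0.4254, -0.2711, 0.0381]
eef_rot: [-0.187, 3.135, -0.001]
force: [-0.5, 0.6, 7.8]
opening: 0.0396
grasp_force: 14.9
```

Request:
drive_tool:
  plan:
    - [0,0,1,0,0,0,1]
    - [0,0,3,0,0,0,1]
    - [0,0,3,0,0,0,1]
    - [0,0,3,0,0,0,1]
    - [0.2,2,1,0,0,0,1]
    - [0.4,4,0,0,0,0,1]
    - [0.4,4,0,0,0,0,1]
    - [0.4,4,0,0,0,0,1]
    - [0.4,4,0,0,0,0,1]
    - [0.2,3,0,0,0,0,1]
    - [0,0.7,0,0,0,0,1]
    - [0,0,0,0,0,0,1]

```text
clock: 27.15
tool_pos: [0.4449, -0.0531, 0.1478]
eef_rot: [-0.19, 3.135, -0.0]
force: [-0.4, -0.9, -1.6]
opening: 0.04
grasp_force: 14.9
```

Request:
drive_tool:
  plan:
    - [0,-0.1,-3,0,0,0,1]
    - [0,0,-3,0,0,0,1]
    - [0,0,-2,0,0,0,1]
    - [0,0,-1.2,0,0,0,1]
    - [0,0,-0.5,0,0,0,1]
    - [0,0,-0.3,0,0,0,1]
    - [0,0,0,0,0,0,1]

```text
clock: 27.85
tool_pos: [0.4452, -0.0554, 0.0475]
eef_rot: [-0.186, 3.136, -0.0]
force: [-0.2, 0.3, -2.0]
opening: 0.0402
grasp_force: 14.9
```

Request:
drive_tool:
  plan:
    - [0,0.1,-0.1,0,0,0,1]
    - [1,0.12,0,0,0,0,1]
    - [1,0.12,0,0,0,0,1]
    - [1,0.12,0,0,0,0,1]
    - [1,0.12,0,0,0,0,1]
    - [0,0,0,0,0,0,1]

```text
clock: 28.45
tool_pos: [0.4869, -0.0489, 0.0463]
eef_rot: [-0.188, 3.134, -0.0]
force: [0.4, -0.2, -1.7]
opening: 0.0401
grasp_force: 14.9
```

Request:
drive_tool:
  plan:
    - [1.2,0.14,0,0,0,0,1]
    - [1.2,0.14,0,0,0,0,1]
    - [1.2,0.14,0,0,0,0,1]
    - [1.2,0.14,0,0,0,0,1]
    - [1.2,0.14,0,0,0,0,1]
    - [1,0.12,0,0,0,0,1]
    - [0.8,0.09,0,0,0,0,1]
    - [0,0,0,0,0,0,1]

```text
clock: 29.25
tool_pos: [0.5644, -0.0398, 0.0462]
eef_rot: [-0.187, 3.135, -0.0]
force: [-0.3, 3.4, -1.9]
opening: 0.0396
grasp_force: 14.8
```

Request:
drive_tool:
  plan:
    - [0.25,0.05,-0.05,0,0,0,1]
    - [0,0,0,0,0,0,1]
    - [0,0,0,0,0,0,1]

```text
clock: 29.55
tool_pos: [0.5654, -0.0397, 0.046]
eef_rot: [-0.187, 3.136, -0.001]
force: [-0.2, 1.2, 4.2]
opening: 0.0397
grasp_force: 14.9
```

Request:
drive_tool:
  plan:
    - [0.15,0.02,0,0,0,0,1]
    - [0,0,0,0,0,0,1]
    - [0,0,0,0,0,0,0]
    - [0,0,0,0,0,0,-0.3]
    - [0,0,0,0,0,0,-0.3]
    - [0,0,0,0,0,0,-0.3]
    - [0,0,3,0,0,0,-0.3]
    - [0,0,4,0,0,0,-0.3]
    - [0,0,3.5,0,0,0,-0.3]
    - [-0.8,-2.4,0,0,0,0,-0.3]
    - [-1.7,-4,0,0,0,0,-0.3]
    - [-1.7,-4,0,0,0,0,-0.3]

```text
clock: 30.75
tool_pos: [0.5246, -0.144, 0.151]
eef_rot: [-0.19, 3.135, -0.001]
force: [0.9, -0.5, -0.1]
opening: 0.0595
grasp_force: 0.0
```

Request:
drive_tool:
  plan:
    - [-1.7,-4,0,0,0,0,-0.3]
    - [-1.7,-4,0,0,0,0,-0.3]
    - [-1.7,-4,0,0,0,0,-0.3]
    - [-1.7,-4,0,0,0,0,-0.3]
    - [-1.7,-4,0,0,0,0,-0.3]
    - [-1.5,-3,0,0,0,0,-0.3]
    - [0,0,0,0,0,0,-0.3]

```text
clock: 31.45
tool_pos: [0.4233, -0.3768, 0.1506]
eef_rot: [0.182, -3.136, 0.002]
force: [0.8, 1.0, -0.2]
opening: 0.0595
grasp_force: 0.0
```

Request:
drive_tool:
  plan:
    - [0.2,0.2,-3,0,0,0,-0.3]
    - [0,0,-3,0,0,0,-0.3]
    - [0,0,-3,0,0,0,-0.3]
    - [0,0,-1.5,0,0,0,-0.3]
    - [0,0,-0.9,0,0,0,-0.3]
    - [0,0,0,0,0,0,-0.3]

```text
clock: 32.05
tool_pos: [0.4267, -0.3706, 0.0359]
eef_rot: [0.187, -3.135, -0.002]
force: [0.5, 0.3, 0.6]
opening: 0.0594
grasp_force: 0.0
```

Request:
drive_tool:
  plan:
    - [-0.1,-0.3,0,0,0,0,-0.3]
    - [0,0,0,0,0,0,0]
    - [0,0,0,0,0,0,0.1]
    - [0,0,0,0,0,0,0.2]
    - [0,0,0,0,0,0,0.2]
    - [0,0,0,0,0,0,0.2]
    - [0,0,0,0,0,0,1]
    - [0,0,0,0,0,0,1]

```text
clock: 32.85
tool_pos: [0.4262, -0.3744, 0.0373]
eef_rot: [-0.187, 3.135, -0.001]
force: [-0.8, 0.3, 5.9]
opening: 0.0399
grasp_force: 15.0
```

Request:
drive_tool:
  plan:
    - [0,0,1,0,0,0,1]
    - [0,0,3,0,0,0,1]
    - [0,0,4,0,0,0,1]
    - [0,0,3,0,0,0,1]
    - [0.2,2,0,0,0,0,1]
    - [0.3,4.4,0,0,0,0,1]
    - [0.3,4.4,0,0,0,0,1]
    - [0.3,4.4,0,0,0,0,1]
    - [0.3,4.4,0,0,0,0,1]
    - [0.3,4.4,0,0,0,0,1]
    - [0.2,4.4,0,0,0,0,1]
    - [0,3,0,0,0,0,1]

```text
clock: 34.05
tool_pos: [0.4438, -0.0571, 0.1465]
eef_rot: [0.189, -3.135, -0.001]
force: [0.9, -0.1, -1.9]
opening: 0.0398
grasp_force: 15.0
```

Request:
drive_tool:
  plan:
    - [0,0.6,0,0,0,0,1]
    - [0,0,-2,0,0,0,1]
    - [0,0,-3,0,0,0,1]
    - [0,0,-2,0,0,0,1]
    - [0,0,0,0,0,0,1]

```text
clock: 34.55
tool_pos: [0.443, -0.0539, 0.0748]
eef_rot: [0.187, -3.132, -0.002]
force: [-0.4, -0.0, -1.0]
opening: 0.0395
grasp_force: 15.0
```

Request:
drive_tool:
  plan:
    - [0.25,0,-1.2,0,0,0,1]
    - [0,0,-1,0,0,0,1]
    - [0,0,-0.5,0,0,0,1]
    - [0,0,-0.2,0,0,0,1]
    - [0,0,0,0,0,0,1]

```text
clock: 35.05
tool_pos: [0.4473, -0.0542, 0.0478]
eef_rot: [0.187, -3.136, -0.0]
force: [-0.2, 0.4, -1.7]
opening: 0.04
grasp_force: 15.0
```

Request:
drive_tool:
  plan:
    - [0,0,-0.15,0,0,0,1]
    - [1,0.12,0,0,0,0,1]
    - [1,0.12,0,0,0,0,1]
    - [1,0.12,0,0,0,0,1]
    - [1,0.12,0,0,0,0,1]
    - [1,0.12,0,0,0,0,1]
    - [1,0.12,0,0,0,0,1]
    - [0.6,0.07,0,0,0,0,1]
    - [0,0,0,0,0,0,1]
    - [0,0,0,0,0,0,1]

```text
clock: 36.05
tool_pos: [0.5131, -0.0462, 0.0461]
eef_rot: [0.187, -3.135, -0.0]
force: [-0.0, -0.5, -1.3]
opening: 0.0395
grasp_force: 15.0
```

Released, lift, and retreat toward the robot's free side for a final check.

Request:
drive_tool:
  plan:
    - [0.05,0,-0.05,0,0,0,1]
    - [0,0,0,0,0,0,1]
    - [0,0,0,0,0,0,0]
    - [0,0,0,0,0,0,-0.3]
    - [0,0,0,0,0,0,-0.3]
    - [0,0,0,0,0,0,-0.3]
    - [0,0,3,0,0,0,-0.3]
    - [0,0,4,0,0,0,-0.3]
    - [0,0,4,0,0,0,-0.3]
    - [0,0,2,0,0,0,-0.3]
    - [-1,-2,0,0,0,0,-0.3]
    - [-1,-4.5,0,0,0,0,-0.3]

```text
clock: 37.25
tool_pos: [0.4941, -0.1101, 0.1766]
eef_rot: [-0.192, 3.134, -0.0]
force: [0.6, -1.1, -0.4]
opening: 0.059
grasp_force: 0.0
```

Request:
drive_tool:
  plan:
    - [-1,-4.5,0,0,0,0,-0.3]
    - [-1,-4.5,0,0,0,0,-0.3]
    - [-1,-4.5,0,0,0,0,-0.3]
    - [-1,-4.5,0,0,0,0,-0.3]
    - [-1,-4.5,0,0,0,0,-0.3]
    - [-1,-4.5,0,0,0,0,-0.3]
    - [-1,-4.5,0,0,0,0,-0.3]
    - [0,0,0,0,0,0,-0.3]

```text
clock: 38.05
tool_pos: [0.4225, -0.4315, 0.1755]
eef_rot: [-0.181, 3.136, -0.003]
force: [0.3, 0.1, -0.4]
opening: 0.0594
grasp_force: 0.0
```

Run:
```python
from h import *
s=snap('side','pics/side9.png');t=snap('top','pics/top9.png')
f=lambda i,x,y,w,h:cv2.resize(i['color'][y:y+h,x:x+w,::-1],(400,300),interpolation=cv2.INTER_CUBIC)
s0=load('pics/side0.npz');t0=load('pics/top0.npz')
cv2.imwrite('pics/c9.png',np.vstack([np.hstack([f(t0,250,165,80,60),f(t,250,165,80,60)]),np.hstack([f(t,120,220,80,60),f(s,140,130,160,120)])]))
hsv=cv2.cvtColor(t['color'],cv2.COLOR_RGB2HSV)
for n,lo,hi,(x0,y0,x1,y1),z in [('red',(0,150,150),(8,255,255),(255,165,295,240),.076),('brass',(15,120,120),(30,255,255),(145,225,195,280),.096)]:
    m=cv2.inRange(hsv,lo,hi);q=np.zeros_like(m);q[y0:y1,x0:x1]=m[y0:y1,x0:x1];y,x=np.nonzero(q)
    if len(x): print(n,len(x),ray(t,x.mean(),y.mean(),z).round(4))
d=cv2.absdiff(t['color'],t0['color']).max(2)
print('can',d[140:166,300:325].max(),'ring',d[238:256,130:148].max(), get_obs()['tool_pos'])
```

```text
red 37 [ 0.5307 -0.0451  0.076 ]
brass 71 [0.422  0.3333 0.096 ]
can 15 ring 16 [ 0.42337494 -0.42684067  0.1753228 ]
```

View pics/c9.png

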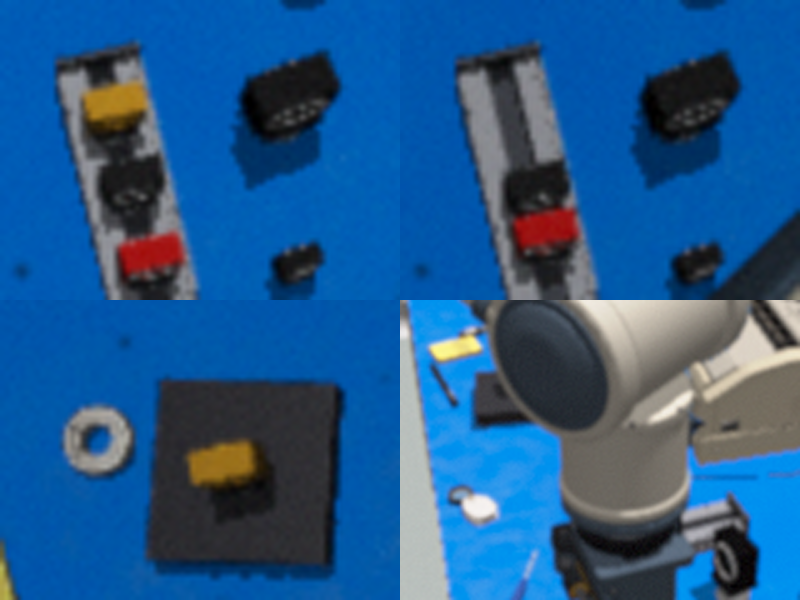

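The brass carrier stands mid-plate, and the can and ring haven't moved. In the rail the red carrier sits at about (545,228), against (150,252) at the start, so it is about 17 mm too deep. I'll measure it numerically and correct it.

```bash
cat >> h.py <<'E'
def rl(r):
    im=r['color'].astype(int); K=8
    big=cv2.resize(r['color'],None,fx=K,fy=K,interpolation=cv2.INTER_CUBIC)
    h=cv2.cvtColor(big,cv2.COLOR_RGB2HSV); out={}
    R=cv2.inRange(h,(0,150,140),(8,255,255))|cv2.inRange(h,(172,150,140),(180,255,255))
    for n,m,(x0,y0,x1,y1) in [('red',R,(262,180,295,230))]:
        q=np.zeros_like(m);q[y0*K:y1*K,x0*K:x1*K]=m[y0*K:y1*K,x0*K:x1*K]
        k=max(cv2.findContours(q,0,1)[0],key=cv2.contourArea);c=cv2.minAreaRect(k);u=(np.array(c[0])+.5)/K-.5
        out[n]=(u.round(2),np.round(np.array(c[1])/K,1),ray(r,*u,.076)[:2].round(4))
    return out
E
python3 - <<'E'
from h import *
t0=load('pics/top0.npz');t9=load('pics/top9.npz');t=snap('top','pics/top10.png')
for r in (t0,t9,t): print(rl(r))
# lens: match black patch
y0,x0=196,268
P=t0['color'][y0:y0+12,x0:x0+17]
for r in (t9,t):
    W=r['color'][y0-12:y0+24,x0-8:x0+25];m=cv2.matchTemplate(W,P,cv2.TM_CCOEFF_NORMED);_,v,_,l=cv2.minMaxLoc(m);print('lens shift px',np.array(l)-[8,12],round(v,2))
    c=r['color'][:,:,:]
s=load('pics/side7.npz');print('red tray top proj',proj(s,[.426,-.374,.068]))
h=cv2.cvtColor(s['color'],cv2.COLOR_RGB2HSV);m=cv2.inRange(h,(0,150,170),(8,255,255));m[:280]=0;y,x=np.nonzero(m);print('obs',x.mean(),y.mean(),len(x))
E
```

```text
{'red': (array([279.91, 214.93]), array([ 6. , 11.8]), array([ 0.5133, -0.0464]))}
{'red': (array([278.93, 210.08]), array([ 5.4, 11.6]), array([ 0.5297, -0.0448]))}
{'red': (array([278.92, 210.05]), array([ 5.4, 11.6]), array([ 0.5297, -0.0448]))}
lens shift px [1 1] 0.81
lens shift px [1 1] 0.81
red tray top proj [227.49636157 302.81796471]
obs 234.0681818181818 301.2386363636364 88
```

Request:
drive_tool:
  plan:
    - [1.1,4,0,0,0,0,-0.3]
    - [1.1,4,0,0,0,0,-0.3]
    - [1.1,4,0,0,0,0,-0.3]
    - [1.1,4,0,0,0,0,-0.3]
    - [1.1,4,0,0,0,0,-0.3]
    - [1.1,4,0,0,0,0,-0.3]
    - [1.1,4,0,0,0,0,-0.3]
    - [1.1,4,0,0,0,0,-0.3]
    - [1.1,4,0,0,0,0,-0.3]
    - [0.8,2.5,0,0,0,0,-0.5]
    - [0,0,-3,0,0,0,-0.5]
    - [0,0,-2,0,0,0,-0.5]

```text
clock: 39.4
tool_pos: [0.5303, -0.0388, 0.125]
eef_rot: [-0.193, 3.136, 0.0]
force: [0.4, -0.4, -0.2]
opening: 0.0684
grasp_force: 0.0
```

Run:
```python
from h import *
t0=load('pics/top0.npz');t=load('pics/top10.npz')
K=8;U=lambda r:cv2.resize(r['color'][170:235,255:300],None,fx=K,fy=K,interpolation=cv2.INTER_CUBIC)
a,b=U(t0),U(t)
# lens top region rows 196..206, cols 269..284
P=a[(196-170)*K:(205-170)*K,(268-255)*K:(285-255)*K]
m=cv2.matchTemplate(b[15*K:50*K],P,cv2.TM_CCOEFF_NORMED);_,v,_,l=cv2.minMaxLoc(m)
d=np.array([l[0]/K-13,l[1]/K+15-26]);print(d,v,ray(t,276,202,.07)[:2]-ray(t,276-d[0],202-d[1],.07)[:2])
print(get_obs()['tool_pos'])
```

```text
[0.875 1.125] 0.9422027468681335 [-0.00402815 -0.00253202]
[ 0.53031804 -0.03883899  0.12500004]
```

Request:
drive_tool:
  plan:
    - [0,-0.5,-3,0,0,0,-0.5]
    - [0,0,-3,0,0,0,-0.5]
    - [0,0,-1.8,0,0,0,-0.4]
    - [0,0,0,0,0,0,0]
    - [0,0,0,0,0,0,0]
    - [0,0,0,0,0,0,0.1]
    - [0,0,0,0,0,0,0.2]
    - [0,0,0,0,0,0,0.2]
    - [0,0,0,0,0,0,0.2]
    - [0,0,0,0,0,0,1]
    - [0,0,0,0,0,0,1]

```text
clock: 40.5
tool_pos: [0.5317, -0.0462, 0.0488]
eef_rot: [-0.187, 3.134, -0.0]
force: [-0.9, 1.9, 9.7]
opening: 0.0398
grasp_force: 15.1
```

Request:
drive_tool:
  plan:
    - [-0.6,-0.02,0,0,0,0,1]
    - [-0.6,-0.02,0,0,0,0,1]
    - [-0.45,0,0,0,0,0,1]
    - [0,0,0,0,0,0,1]
    - [0,0,0,0,0,0,1]

```text
clock: 41.0
tool_pos: [0.5154, -0.0469, 0.0488]
eef_rot: [-0.187, 3.134, -0.001]
force: [-0.3, 0.2, 7.6]
opening: 0.0399
grasp_force: 15.0
```

Next I'll release the red carrier, lift, and move over the lens carrier (4 mm short).

Request:
drive_tool:
  plan:
    - [0,0,0,0,0,0,0.1]
    - [0,0,0,0,0,0,-0.1]
    - [0,0,0,0,0,0,-0.4]
    - [0,0,0,0,0,0,-0.4]
    - [0,0,0,0,0,0,-0.4]
    - [0,0,2,0,0,0,-0.4]
    - [0,0,3,0,0,0,-0.4]
    - [0,0,1,0,0,0,-0.4]
    - [2.4,0.28,0,0,0,0,-0.4]
    - [2.4,0.28,0,0,0,0,-0.4]
    - [0,0,0,0,0,0,-0.4]

```text
clock: 42.1
tool_pos: [0.5651, -0.0411, 0.1077]
eef_rot: [-0.187, 3.134, -0.001]
force: [-0.1, -0.4, -0.4]
opening: 0.0638
grasp_force: 0.0
```

Request:
drive_tool:
  plan:
    - [-0.1,0.1,-2,0,0,0,-0.4]
    - [0,0,-2,0,0,0,-0.4]
    - [0,0,-1.9,0,0,0,-0.4]
    - [0,0,0,0,0,0,0]
    - [0,0,0,0,0,0,0.1]
    - [0,0,0,0,0,0,0.2]
    - [0,0,0,0,0,0,0.2]
    - [0,0,0,0,0,0,1]
    - [0,0,0,0,0,0,1]
    - [0.35,0.1,0,0,0,0,1]
    - [0,0,0,0,0,0,1]
    - [0,0,0,0,0,0,1]

```text
clock: 43.3
tool_pos: [0.5654, -0.0393, 0.0496]
eef_rot: [-0.187, 3.135, -0.001]
force: [-2.7, -1.7, 10.0]
opening: 0.0398
grasp_force: 15.0
```

Request:
drive_tool:
  plan:
    - [0.15,0,0,0,0,0,1]
    - [0,0,0,0,0,0,1]
    - [0,0,0,0,0,0,0.1]
    - [0,0,0,0,0,0,-0.1]
    - [0,0,0,0,0,0,-0.4]
    - [0,0,0,0,0,0,-0.4]
    - [0,0,0,0,0,0,-0.4]
    - [0,0,3,0,0,0,-0.4]
    - [0,0,4,0,0,0,-0.4]
    - [0,0,4,0,0,0,-0.4]
    - [0,0,2,0,0,0,-0.4]
    - [-1.7,-4,0,0,0,0,-0.4]

```text
clock: 44.5
tool_pos: [0.5524, -0.0771, 0.1819]
eef_rot: [-0.193, 3.129, -0.001]
force: [1.0, -1.7, -0.7]
opening: 0.064
grasp_force: 0.0
```

Request:
drive_tool:
  plan:
    - [-1.7,-4,0,0,0,0,-0.4]
    - [-1.7,-4,0,0,0,0,-0.4]
    - [-1.7,-4,0,0,0,0,-0.4]
    - [-1.7,-4,0,0,0,0,-0.4]
    - [-1.7,-4,0,0,0,0,-0.4]
    - [-1.7,-4,0,0,0,0,-0.4]
    - [-1.7,-4,0,0,0,0,-0.4]
    - [-1,-4,0,0,0,0,-0.4]
    - [0,-4,0,0,0,0,-0.4]
    - [0,0,0,0,0,0,-0.4]

```text
clock: 45.5
tool_pos: [0.4198, -0.4437, 0.1785]
eef_rot: [-0.182, 3.136, -0.003]
force: [0.3, -0.0, 0.4]
opening: 0.0638
grasp_force: 0.0
```

Run:
```python
from h import *
t0=load('pics/top0.npz');t=snap('top','pics/top11.png')
print(rl(t0),rl(t))
K=8;U=lambda r:cv2.resize(r['color'][170:235,255:300],None,fx=K,fy=K,interpolation=cv2.INTER_CUBIC)
a,b=U(t0),U(t)
for n,(r0,r1,c0,c1) in {'lens':(196,206,268,285),'red':(210,223,270,290)}.items():
    P=a[(r0-170)*K:(r1-170)*K,(c0-255)*K:(c1-255)*K]
    m=cv2.matchTemplate(b,P,cv2.TM_CCOEFF_NORMED);_,v,_,l=cv2.minMaxLoc(m)
    d=np.array([l[0]/K-(c0-255),l[1]/K-(r0-170)]);print(n,d,round(v,3),ray(t,276,202,.07)[:2]-ray(t,276-d[0],202-d[1],.07)[:2])
d=cv2.absdiff(t['color'],t0['color']).max(2)
print('can',d[140:166,300:325].max(),'ring',d[238:256,130:148].max(),get_obs()['tool_pos'])
```

```text
{'red': (array([279.91, 214.93]), array([ 6. , 11.8]), array([ 0.5133, -0.0464]))} {'red': (array([279.73, 214.7 ]), array([ 5.5, 11.6]), array([ 0.5141, -0.0459]))}
lens [0.5 1. ] 0.954 [-0.00350452 -0.00133242]
red [-0.125 -0.125] 0.975 [0.00045482 0.00037288]
can 15 ring 15 [ 0.41991553 -0.44120125  0.17830677]
```

The red carrier is back within 1 mm and the lens carrier within about 3–4 mm. The can and ring are unchanged, and the arm is clear of everything.

```bash
python3 -c "
from station import *
print(hand_in())"
```

```text
the job is handed in; nothing more can be done
None
```

The job is handed in: the brass reticle carrier was left upright near the middle of the granite, the red filter (about 1 mm off) and the black lens (about 3–4 mm short) are back in the slot and released, the can and ring look unmoved, though the first lens grasp missed and its fingers pressed on the frame top with wrist force reaching about 57 N.

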